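Eject a tin and trap it at the dispenser's mouth

TASK

Press the ejector pedal of the tin dispenser with one fingertip so that the small tin pops out of its nest, and have the other finger standing across the open chute so that it stops the rolling tin on the chute before it gets away. Then ease up so that the pedal springs all the way back, and finish while still holding the tin back on the chute with that finger. Only touch: do not pinch, lift or carry the tin, and leave the other things on the counter where they are.

Things in the scene. Friction and masses are not known exactly. Their poses are not given: they have to be found in the camera images.
- rack: Tin dispenser of pale wood and steel, fixed, 182 (x) x 112 (y) x 72 mm. Origin: on the counter straight below the ejector's hinge. +x points to its closed back, -x to its open mouth (robot's side), z up. Base plate x -106 to +76, y -72 to +40 mm, 6 mm thick. Nest: x 0 to +59 mm, between cheeks (x -7 to +67, |y| 21 to 26, top z 72 mm) and a back wall (inner face x = +59 mm, top z 70 mm)
- chute_mid (a point): point on the floor of the steel chute, its centre line, level with the pedal: x = -62, y = 0, z = 29 mm of the rack. The chute is 41 mm wide inside, with rims only 5 mm high; it falls at 12 degrees from the hinge (x = 0, floor z = 42 mm) to its open front end (x = -105 mm, floor z = 20 mm). An unstopped tin rolls off that end in about a second
- nest (a point): middle of the nest, x = +32, y = 0, z = 42 mm of the rack. Its floor is the see-saw's rear arm: at rest it leans 4.6 degrees to the back, so the tin lies against the back wall; with the pedal fully down it leans 5.7 degrees to the mouth and the tin rolls out over the hinge on to the chute. A tin still short of the hinge (x > 0) when the pedal comes up rolls back into the nest
- ejector (a joint): see-saw ejector (rad), hinged at x = 0, z = 42 mm of the rack about the rack's y. 0 = at rest, pedal up; 0.18 = at the stop, pedal 11 mm lower. The tin starts to roll at about 0.08 to 0.10. A spring brings the pedal back when it is let go; a full press takes about 3 to 4 N
- pedal_top (a point): centre of the top of the ejector's grey ribbed pedal, 32 mm (x) by 28 mm (y), beside the chute on the rack's -y side: at rest x = -62, y = -50, z = 49 mm of the rack, fully down z = 38 mm. Fingers in line with the rack's y, about 52 mm apart between centres: one presses the pedal, the other stands in the chute, its tip then 9 mm above the floor (20 mm with the pedal just up)
- tin: small steel tin with a paper band, 54 mm in diameter, 37 mm wide, about 0.1 kg, lying on its side with its axis along the rack's y so that it rolls; origin at its centre. In the nest its centre is at x = +32, y = 0, z = 66.5 mm of the rack. Stopped by a finger on the chute its centre stands 27 mm behind the face of that finger
- mug: striped mug, 60 x 83 x 49 mm, standing left of the dispenser; origin at its underside; to be left alone
- salt_shaker: glass salt shaker, 44 mm in diameter, 90 mm high, standing right of the dispenser; origin at its underside; to be left alone
- teaspoon: steel teaspoon, 130 x 27 x 11 mm, lying along the dispenser on its left, 85 mm from the chute's centre line; origin at its underside; to be left alone
- tuna_tin: large flat tin, 86 mm in diameter, 40 mm high, standing flat at the left end of the counter; origin at its underside; not the tin of the task, to be left alone
- tape_roll: roll of tape, 98 mm in diameter, 25 mm high, at the left end of the counter; origin at its underside; to be left alone
- lemon_a: lemon, 71 x 53 x 51 mm, at the right front of the counter; origin at its underside; to be left alone

How it is judged:
On the way, in this order (a step that is already met when the one before it is completed fails the run):
1. the ejector pedal is pressed down (value of joint ejector above 0.12 rad).
2. the tin stands on the chute stopped by a finger, and the pedal is back up (x of tin in the frame of rack between -0.08 and -0.003 m and y of tin in the frame of rack between -0.012 and 0.012 m and z of tin in the frame of rack below 0.075 m and linear speed of tin below 0.03 m/s and value of joint ejector below 0.04 rad and contact force between the fingers and tin above 0.03 N), for 0.3 s.
At the end, for the whole second after the job is handed in: The tin is at rest on the chute (slower than 30 mm/s), its centre 3 to 80 mm in front of the hinge and within 12 mm of the centre line, not raised, with a finger touching it (more than 0.03 N), and the ejector is back up (under 0.04 rad) (all of step 2); the arm keeps its last pose, push and grip.
It fails at once if the tin gets away down the chute (its centre more than 100 mm in front of the hinge) or leaves it sideways (x of tin in the frame of rack below -0.1 m or y of tin in the frame of rack above 0.03 m or y of tin in the frame of rack below -0.03 m).
It fails at once if the tin is lifted (its centre more than 90 mm above the counter) (z of tin in the frame of rack above 0.09 m).
It fails at once if the tin is pinched or squeezed (more than 18 N from the fingers) (contact force between the fingers and tin above 18 N).
It fails at once if another thing on the counter is shifted by more than 30 mm (distance of any of mug, salt_shaker, teaspoon, tuna_tin, tape_roll, lemon_a from where it was at the start of the episode above 0.03 m).
It also fails if it takes over 35 s, if anything falls off the work surface, if the arm or the gripper's body presses on something with over 40 N, if the wrist force passes 120 N, or if a joint passes its speed limit or range.

ROBOT

A 6-joint arm with a two-finger parallel gripper is mounted at the origin on a cart in front of the work surface, level with it; the furniture and walls round the work are solid. World frame = base frame: x ahead of the robot, y to its left, z up, the work surface at z = 0. Lengths are in m, angles in rad, forces in N, time in s.
With the tool pointing down it reaches from about 0.375 to 0.9 m from the base axis. Payload 3.1 kg.
Tool frame: the origin (TCP) lies where the fingers leave the gripper's body, on its centre line; the fingertips stand 73 mm ahead of it and the grasp point (between the pads) lies 54 mm ahead of it; z points along the fingers, y is the line along which they close (so a half turn about z gives the same grasp; the last joint's range is limited). The gripper opens to 85 mm and grips with 20 to 120 N. Pads are 22 mm wide; open, the fingers measure 114 mm over their backs; the gripper's body (76 mm by 85 mm) begins 54 mm behind the grasp point. The pads swing forward as they close: fully open they stand 13 mm farther back than shut.
Start: joints at [1.01, 0.527, 1.433, -0, 1.181, -0.178], TCP at [0.233, 0.58, 0.304] pointing down, gripper open.
Joint ranges: [-3.08, 3.08], [-0.75, 2.2], [0.22, 2.44], [-1.43, 4.57], [0, 2.65], [-2.85, 2.85]. Speed limits (rad/s): [2.79, 2.79, 3.14, 3.14, 3.14, 3.14].

INTERFACE

Orientations are given as a unit quaternion [w, x, y, z].
In Python, from workcell import env, optics, get_obs gives the robot as it stands (env), with the cameras (optics) and the readings as plain functions.
- The arm moves only by the tool hand_motion, called after "Emit:" by a JSON object that holds its "name" and its "arguments", one argument or row to a line. Schema: {"type":"object","properties":{"ticks":{"type":"array","items":{"type":"array","prefixItems":[{"type":"array","items":{"type":"number"},"minItems":3,"maxItems":3},{"type":"array","items":{"type":"number"},"minItems":3,"maxItems":3},{"type":"number"}],"minItems":3,"maxItems":3},"minItems":1,"maxItems":12},"force":{"type":"number"},"only":{"type":"string"},"quiet":{"type":"boolean"},"lines":{"type":"string"}},"required":["ticks"],"additionalProperties":false}. ticks is a list of rows, 1 to 12 of them, each written [[rx, ry, rz], [dx, dy, dz], opening]: a rotation vector rx, ry, rz in normalised numbers (1 is 90 degrees), then dx, dy, dz in shares of 1 m (1.0 is 1 m), then the finger opening in m; each row is the pose to reach, as a shift and turn from the pose commanded when the call began, along the tool's axes at that moment; what a row does not reach only later rows make up. A row lasts 1/8 s, in which the tool goes at most 0.0625 m and 0.188 rad, less where a joint would pass 70% of its speed; a pose out of reach is approached as far as the arm can. The fingers move at their own pace and stop on an object; force is the grip in N (left out, the last holds). Time passes only in rows, so rows that do not move let the fingers close. The tool returns the time, the measured TCP pose, the force, the opening and the grip force at its end. only (a regular expression) keeps the lines of the reply that match it, lines (a string "A,B") keeps lines A to B, and quiet returns only ok. No shift or turn number may pass 1 either way. Input that does not fit is refused with a message, and nothing moves.
- get_obs(): the state, without advancing time (a new reading comes with each control period).
- optics.camera(name): name is "side" or "top"; returns a dict with "pixels" (400x640x3 uint8, red, green, blue), "fx", "fy", "cx", "cy" (pixels), "D" ([k1, k2, p1, p2, k3] as OpenCV has them; the pictures are not rectified), "eye" and "attitude" of the camera in the world. Camera axes: x right, y down, z forward; pixel columns grow to the right and rows downward; lengths in m; the calibration is good to about 2 mm. A picture is of the moment at which its call begins. There is no depth.
- env.sign_off(): hands the job in; it is judged then, once.
The state is a dict: "time": time; "qpos": joint angles; "dq": joint speeds; "joint_torque": joint torques, N m; "position": TCP position; "eef_rot": TCP orientation; "force": force on the tool from outside, world axes, zero at the start; "moment": the same for the moment, N m; "width": finger opening in m; "gripper_force": force on a finger pad.
Only numpy, scipy, OpenCV 4.12 (cv2) and the standard library are available. Lean on these libraries where they do the work, as an engineer would, in place of code of your own. Each camera call takes 0.05 s, during which the arm holds its last target. There are 200 camera calls.

## Working session

There is one attempt and no reset: what is moved stays moved. The work goes in short steps, Python scripts to look and compute and a tool call to move; the robot and the scene stay as the last step left them, time stands still between calls to the robot, and variables do not carry over. Pictures are saved under pics/ and viewed, at most 10 in all, crops included, and the job is handed in when it is done.

```bash
ls; mkdir -p pics
```

Run:
```python
from workcell import env, optics, get_obs
import cv2
for n in("top","side"):
    c=optics.camera(n); cv2.imwrite(f"pics/{n}0.png",c["pixels"][:,:,::-1])
    print({k:c[k] for k in c if k!="pixels"})
o=get_obs();print(o)
```

```text
pics
workcell.py
{'fx': 426.20785095456904, 'fy': 426.20785095456904, 'cx': 325.33278629597953, 'cy': 203.4662953614185, 'D': array([-0.11795223,  0.        ,  0.        ,  0.        ,  0.        ]), 'eye': array([-0.24525979, -0.11773532,  1.19976121]), 'attitude': array([-0.20883796,  0.69904088, -0.65442677,  0.19863072])}
{'fx': 415.9233832900969, 'fy': 415.9233832900969, 'cx': 323.089430197059, 'cy': 202.70213287923497, 'D': array([0.01776202, 0.        , 0.        , 0.        , 0.        ]), 'eye': array([0.78622406, 0.71601533, 1.03714831]), 'attitude': array([-0.06227553,  0.16980829,  0.92066858, -0.34591368])}
{'time': 0.1, 'qpos': array([ 1.00953932e+00,  5.28363189e-01,  1.43374144e+00, -1.09647092e-05,
        1.18137282e+00, -1.78509200e-01]), 'dq': array([-0.00022476, -0.00216346, -0.00337727, -0.00154965,  0.0002496 ,
       -0.00014814]), 'joint_torque': array([ 1.05491217e-04, -4.43304741e+01, -1.78587198e+01, -2.04760181e-04,
        3.85168445e-03,  2.01220638e-05]), 'position': array([0.23313862, 0.57936935, 0.30304789]), 'eef_rot': array([-3.35956615e-04,  1.90205763e-01,  9.81743795e-01, -8.80497873e-04]), 'force': array([-0.55300784, -0.61676512, -0.52400002]), 'moment': array([-0.01904918,  0.01120504,  0.02377778]), 'gripper_force': 0.0, 'width': 0.08564088098913719}
```

View pics/top0.png

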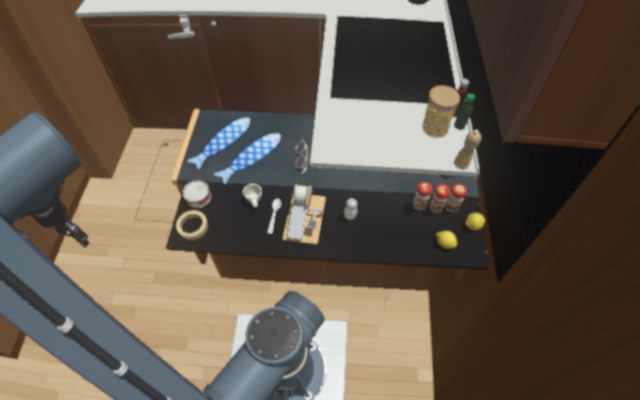

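View pics/side0.png

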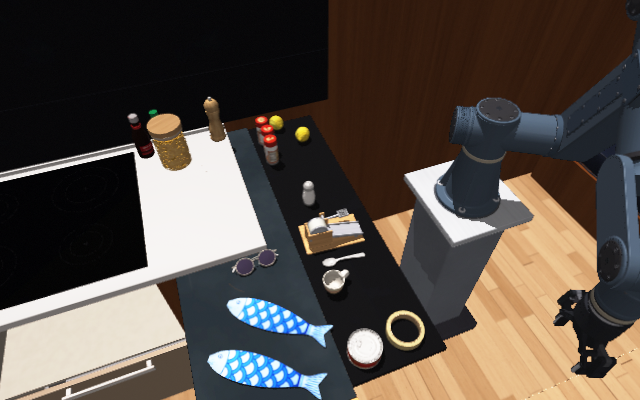

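Both views show the dispenser in the middle of the counter: top view at about (303,215), side view at about (330,232). I'll enlarge both.

Run:
```python
import cv2,numpy as np
a=cv2.imread("pics/top0.png")[178:250,270:340];b=cv2.imread("pics/side0.png")[200:260,290:375]
a=cv2.resize(a,None,fx=7,fy=7,interpolation=cv2.INTER_CUBIC)
cv2.imwrite("pics/topc.png",a)
cv2.imwrite("pics/sidec.png",cv2.resize(b,None,fx=8,fy=8,interpolation=cv2.INTER_CUBIC))
```

```text
(no output)
```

View pics/topc.png

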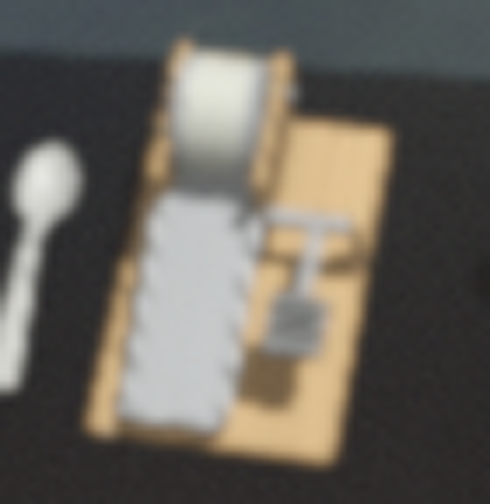

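View pics/sidec.png

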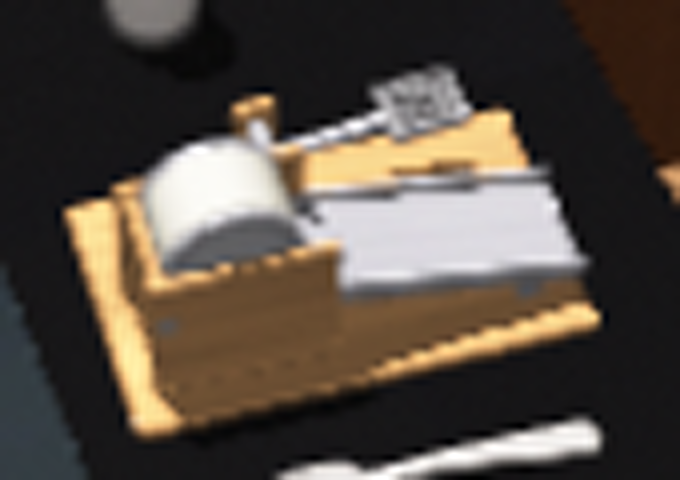

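The top crop shows the base corners at about (393,127), (333,465) and (87,432), with the pedal at (297,325). The side crop shows corners at about (65,208), (145,435), (598,320) and (510,112), with the pedal at (422,102). The white tin is in the nest in both. I'll cast these onto planes at their known heights and fit a planar pose.

Create h.py:
```python
import numpy as np,cv2
from scipy.spatial.transform import Rotation as R
def rot(q): return R.from_quat(np.roll(q,-1))
def cast(c,px,z):
    K=np.array([[c["fx"],0,c["cx"]],[0,c["fy"],c["cy"]],[0,0,1]])
    p=cv2.undistortPoints(np.array([[px]],float),K,c["D"])[0,0]
    d=rot(c["attitude"]).apply([*p,1]); e=c["eye"]
    return e+d*(z-e[2])/d[2]
def fit(L,W):
    L=np.array(L);W=np.array(W);l=L-L.mean(0);w=W-W.mean(0)
    a=np.arctan2((l[:,0]*w[:,1]-l[:,1]*w[:,0]).sum(),(l*w).sum())
    M=np.array([[np.cos(a),-np.sin(a)],[np.sin(a),np.cos(a)]])
    t=W.mean(0)-M@L.mean(0); return a,M,t,W-(L@M.T+t)
```

Run:
```python
from workcell import env, optics, get_obs
from h import *
cs={n:optics.camera(n) for n in("top","side")}
P={"top":(270,178,7,[((76,-72,6),(393,127)),((-106,-72,6),(333,465)),((-106,40,6),(87,432)),((-62,-50,49),(297,325)),((-105,0,24),(168,424))]),
"side":(290,200,8,[((76,-72,6),(65,208)),((76,40,6),(140,435)),((-106,40,6),(600,318)),((-106,-72,6),(512,112)),((-62,-50,49),(421,102))])}
LL=[];WW=[]
for n,(ox,oy,s,l) in P.items():
    L=[];W=[]
    for m,u in l:
        w=cast(cs[n],(ox+(u[0]+.5)/s-.5,oy+(u[1]+.5)/s-.5),m[2]/1000); L.append(np.array(m[:2])/1e3);W.append(w[:2])
    a,M,t,r=fit(L,W);print(n,a,t,(r*1e3).round(1).tolist());LL+=L;WW+=W
a,M,t,r=fit(LL,WW);print(a,t,(r*1e3).round(1).tolist())
print("pedal",M@[-.062,-.05]+t,"mid of fingers",M@[-.062,-.025]+t)
```

Add to h.py:
```python
O=np.array([.5035,.0097]);A=-.079
def target(xyz):  # rack-frame fingers' midpoint, TCP height
    c,s=np.cos(A),np.sin(A)
    return np.array([O[0]+c*xyz[0]-s*xyz[1],O[1]+s*xyz[0]+c*xyz[1],xyz[2]])
def delta(o,xyz):
    r=rot(o["eef_rot"]); best=None
    for f in(0,np.pi):
        g=R.from_euler("z",A+f)*R.from_euler("x",np.pi)
        v=(r.inv()*g).as_rotvec()
        if best is None or np.linalg.norm(v)<np.linalg.norm(best): best=v
    return best, r.inv().apply(target(xyz)-o["position"])
```

```bash
python3 -c "
from workcell import env, optics, get_obs
from h import *
o=get_obs();v,d=delta(o,(-.062,-.0245,.20));print(v,d,rot(o['eef_rot']).as_matrix().round(3))"
```

```text
[-0.00123961 -0.00046284 -0.30381326] [-0.4117427  -0.46938432  0.10380448] [[-0.928  0.374 -0.001]
 [ 0.374  0.928 -0.001]
 [ 0.    -0.001 -1.   ]]
```

The rows are not in the units I measure in: turns go in shares of 90 degrees. I convert before sending: -0.304 rad is -0.1935.

Emit:
{"name": "hand_motion", "arguments": {
  "ticks": [
    [[0, 0, -0.0191], [-0.035, -0.04, 0], 0.038],
    [[0, 0, -0.0382], [-0.07, -0.08, 0], 0.038],
    [[0, 0, -0.0573], [-0.105, -0.12, 0], 0.038],
    [[0, 0, -0.0764], [-0.14, -0.16, 0], 0.038],
    [[0, 0, -0.0955], [-0.175, -0.2, 0.01], 0.038],
    [[0, 0, -0.1146], [-0.21, -0.24, 0.02], 0.038],
    [[0, 0, -0.1337], [-0.245, -0.28, 0.04], 0.038],
    [[0, 0, -0.1528], [-0.28, -0.32, 0.06], 0.038],
    [[0, 0, -0.1719], [-0.315, -0.36, 0.08], 0.038],
    [[0, 0, -0.1935], [-0.35, -0.4, 0.1], 0.038],
    [[0, 0, -0.1935], [-0.385, -0.44, 0.104], 0.038],
    [[0, 0, -0.1935], [-0.412, -0.469, 0.104], 0.038]
  ],
  "force": 20
}}

```text
time: 1.7
position: [0.441, -0.0114, 0.1994]
eef_rot: [-0.0, 0.04, 0.999, 0.0]
force: [0.3, -0.5, -0.6]
width: 0.0382
gripper_force: 0.0
```

```bash
python3 -c "
from workcell import env, optics, get_obs
from h import *
o=get_obs();v,d=delta(o,(-.062,-.0245,.15));print(v,d,o['force'],o['width'],o['qpos'])"
```

```text
[ 5.83267303e-05 -4.96164597e-04 -1.62680220e-03] [0.00137128 0.00149361 0.04939973] [ 0.29445652 -0.45597625 -0.55453724] 0.03817358682071676 [-2.80231296e-01  4.69979773e-01  1.98299521e+00 -6.54499350e-05
  6.89115512e-01 -1.77035030e+00]
```

Emit:
{"name": "hand_motion", "arguments": {
  "ticks": [
    [[0, 0, 0], [0.001, 0.001, 0.03], 0.038],
    [[0, 0, 0], [0.001, 0.001, 0.06], 0.038],
    [[0, 0, 0], [0.001, 0.001, 0.066], 0.038],
    [[0, 0, 0], [0.001, 0.001, 0.066], 0.038]
  ]
}}

```text
time: 2.2
position: [0.4396, -0.008, 0.1339]
eef_rot: [-0.0, 0.039, 0.999, 0.0]
force: [0.1, 0.8, -0.4]
width: 0.0379
gripper_force: 0.0
```

Run:
```python
from workcell import env, optics, get_obs
import cv2,numpy as np
a=optics.camera("top")["pixels"][170:255,260:345,::-1];b=optics.camera("side")["pixels"][170:260,280:380,::-1]
a=cv2.resize(a,(510,510),interpolation=cv2.INTER_CUBIC);b=cv2.resize(b,(800,720),interpolation=cv2.INTER_CUBIC)
b=cv2.resize(b,(560,504));cv2.imwrite("pics/c2.png",b);cv2.imwrite("pics/c2t.png",a)
```

```text
(no output)
```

View pics/c2.png

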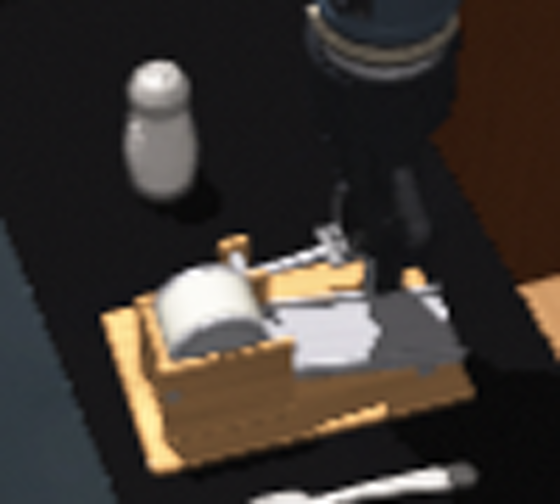

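The side view shows the near fingertip above the chute at about crop (375,298), with the other finger hidden behind it over the pedal. The tin is still in the nest.

Run:
```python
from workcell import env, optics, get_obs
from h import *
c=optics.camera("side");o=get_obs()
for z in(.06,.065):
    w=cast(c,(347-.2,170+298/5.6),z)[:2]-O;ca,s=np.cos(A),np.sin(A)
    print(z,ca*w[0]+s*w[1],-s*w[0]+ca*w[1])
print(o["position"],delta(o,(-.062,-.0245,.134)),o["force"])
```

```text
0.06 -0.05628767641497492 0.004239678847732325
0.065 -0.054842711180666776 0.00793504786253153
[ 0.4400155  -0.00807134  0.13479866] (array([-0.00041332,  0.00197046,  0.00066181]), array([ 0.00011873, -0.00177362,  0.00079917])) [ 0.16555634 -0.44246715 -0.0889183 ]
```

View pics/c2t.png

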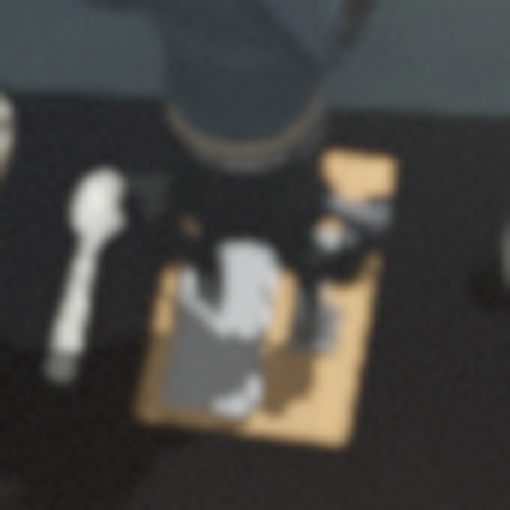

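The top view shows the fingertips at about crop (213,306) over the chute and (312,347) over the pedal's left half. The pedal is still visible to the right of the second finger.

Run:
```python
from workcell import env, optics, get_obs
from h import *
c=optics.camera("top");ca,s=np.cos(A),np.sin(A)
for u in((213,306),(312,347)):
    w=cast(c,(260+u[0]/6-.4,170+u[1]/6-.4),.063)[:2]-O
    print(u,ca*w[0]+s*w[1],-s*w[0]+ca*w[1])
```

```text
(213, 306) -0.06808833193403556 0.0006947552583298211
(312, 347) -0.08488180827715096 -0.05414357902548546
```

Emit:
{"name": "hand_motion", "arguments": {
  "ticks": [
    [[0, 0, 0], [0, -0.001, 0.006], 0.038],
    [[0, 0, 0], [0, -0.001, 0.01], 0.038],
    [[0, 0, 0], [0, -0.001, 0.01], 0.038],
    [[0, 0, 0], [0, -0.001, 0.01], 0.038]
  ]
}}

```text
time: 2.9
position: [0.4394, -0.0091, 0.1238]
eef_rot: [-0.0, 0.039, 0.999, 0.0]
force: [0.5, 1.0, -0.2]
width: 0.0381
gripper_force: 0.0
```

Emit:
{"name": "hand_motion", "arguments": {
  "ticks": [
    [[0, 0, 0], [0, 0, 0.002], 0.038],
    [[0, 0, 0], [0, 0, 0.004], 0.038],
    [[0, 0, 0], [0, 0, 0.004], 0.038],
    [[0, 0, 0], [0, 0, 0.004], 0.038]
  ]
}}

```text
time: 3.4
position: [0.4394, -0.0091, 0.12]
eef_rot: [-0.0, 0.039, 0.999, -0.0]
force: [0.5, -0.5, 2.0]
width: 0.038
gripper_force: 0.8
```

```bash
python3 -c "
from workcell import env, optics, get_obs
for i in range(3):
  optics.camera('top');o=get_obs();print(o['position'],o['force'],o['moment'])"
```

```text
[ 0.43939974 -0.00911938  0.11997105] [-0.260685   -1.16254438  1.10988435] [-0.08982934  0.0080956  -0.01924625]
[ 0.43940456 -0.00910658  0.11998164] [-1.09582804 -0.114274    1.29669954] [-0.0271625   0.07194339  0.00544538]
[ 0.43939996 -0.00911403  0.11997714] [-0.40467462 -0.76703792  1.72331106] [-0.09437174  0.02011415  0.05867499]
```

Emit:
{"name": "hand_motion", "arguments": {
  "ticks": [
    [[0, 0, 0], [0, 0, 0.006], 0.038],
    [[0, 0, 0], [0, 0, 0.0105], 0.038],
    [[0, 0, 0], [0, 0, 0.0105], 0.038],
    [[0, 0, 0], [0, 0, 0.0105], 0.038],
    [[0, 0, 0], [0, 0, 0.0105], 0.038],
    [[0, 0, 0], [0, 0, 0.0105], 0.038],
    [[0, 0, 0], [0, 0, 0.0105], 0.038],
    [[0, 0, 0], [0, 0, 0.0105], 0.038],
    [[0, 0, 0], [0, 0, 0.0105], 0.038],
    [[0, 0, 0], [0, 0, 0.0105], 0.038]
  ]
}}

```text
time: 4.8
position: [0.4394, -0.0091, 0.1094]
eef_rot: [-0.0, 0.039, 0.999, 0.0]
force: [-0.4, -0.7, 4.0]
width: 0.0384
gripper_force: 2.3
```

Run:
```python
from workcell import env, optics, get_obs
import cv2
o=get_obs();print(o['position'],o['force'])
b=optics.camera("side")["pixels"][170:260,280:380,::-1]
cv2.imwrite("pics/c3.png",cv2.resize(b,(560,504),interpolation=cv2.INTER_CUBIC))
```

```text
[ 0.43936226 -0.00909216  0.10938284] [-0.35659902 -0.69368955  3.96728135]
```

View pics/c3.png

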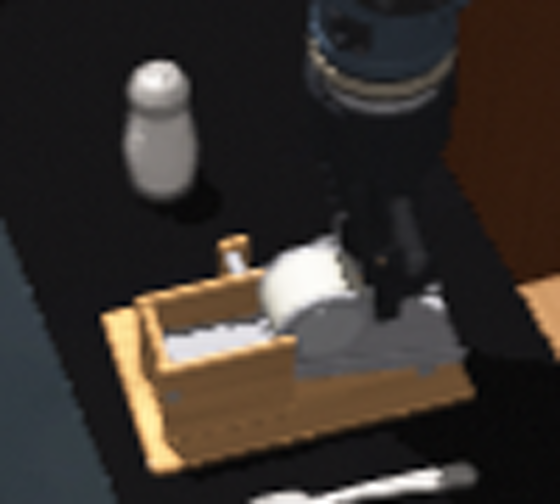

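The tin lies on the chute against the finger, at about crop (320,305), and the nest is empty. Next I ease up.

Emit:
{"name": "hand_motion", "arguments": {
  "ticks": [
    [[0, 0, 0], [0, 0, -0.002], 0.038],
    [[0, 0, 0], [0, 0, -0.004], 0.038],
    [[0, 0, 0], [0, 0, -0.006], 0.038],
    [[0, 0, 0], [0, 0, -0.008], 0.038],
    [[0, 0, 0], [0, 0, -0.01], 0.038],
    [[0, 0, 0], [0, 0, -0.0115], 0.038],
    [[0, 0, 0], [0, 0, -0.0125], 0.038],
    [[0, 0, 0], [0, 0, -0.0125], 0.038],
    [[0, 0, 0], [0, 0, -0.0125], 0.038],
    [[0, 0, 0], [0, 0, -0.0125], 0.038],
    [[0, 0, 0], [0, 0, -0.0125], 0.038],
    [[0, 0, 0], [0, 0, -0.0125], 0.038]
  ]
}}

```text
time: 6.35
position: [0.4394, -0.0091, 0.1219]
eef_rot: [-0.0, 0.039, 0.999, 0.0]
force: [0.3, -0.6, 0.4]
width: 0.038
gripper_force: 0.1
```

Run:
```python
from workcell import env, optics, get_obs
import cv2
for i in range(4):
  b=optics.camera("side")["pixels"][170:260,280:380,::-1]
  o=get_obs();print(o['position'],o['force'])
cv2.imwrite("pics/c4.png",cv2.resize(b,(560,504),interpolation=cv2.INTER_CUBIC))
```

```text
[ 0.43942677 -0.00910943  0.12190389] [-0.36017595 -0.18043637  0.12797811]
[ 0.43942237 -0.00911361  0.12190064] [-0.11192559 -0.39156211  0.2538391 ]
[ 0.43939851 -0.00908894  0.12191025] [ 0.82023593 -0.13063461  0.53953073]
[ 0.43942341 -0.00911844  0.12190525] [ 0.67768772 -0.39672989 -0.36098587]
```

View pics/c4.png

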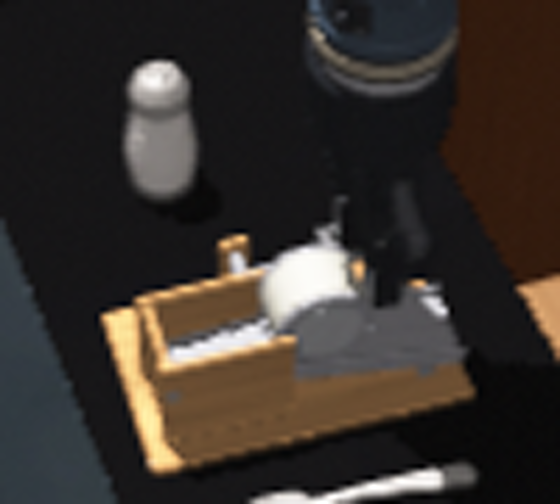

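The pedal is up again, with the rear arm leaning back and no vertical force left on the tool. The tin stays on the chute against the finger at about crop (320,305).

```bash
python3 -c "
from workcell import env, optics, get_obs
print(env.sign_off())"
```

```text
the job is handed in; nothing more can be done
None
```

The job is handed in: the pedal was pressed and has sprung back up, and the last picture shows the tin at rest on the chute against the finger; sign-off returned no verdict.

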